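# Set the make-up gas flow controller from its stop and open the gas

## Task

On the make-up gas panel (the one with the blue knob and blue lever), turn the blue flow knob clockwise, gently, until it comes up against its stop, then count exactly five clicks back (anticlockwise) and leave it resting in that click. Only then swing the blue shut-off lever fully open, in line with the gas pipe, and let go of everything; leave the other panel and the things on the bench as they are.

Things in the scene. Friction and masses are not known exactly. Their poses are not given: they have to be found in the camera images.
- makeup_grip (a point): Grip bar of the blue flow knob on the make-up gas panel; the point is on the knob's vertical axis at half the bar's height, about 91 above the bench. The bar is 44 long (this point's x axis), 12 wide (y) and 26 high (13 below to 13 above the point). A white line marks the +x half of its top. Seen from above, clockwise closes. Within 60 nothing else stands higher than the bar's foot.
- knob_skirt (a point): Middle of the blue knob's round ribbed skirt, 54 in diameter, 15 thick, under the bar; turns with it. The knob clicks 24 times a turn, every 15 degrees: a sprung ball drops into a notch, centres the knob there when let go and takes about 0.1 N m (0.06 to 0.13) to be turned out of it. At the start the knob is 2 to 7 clicks open. Ribs are decoration: their angle tells nothing of the stop.
- housing_top (a point): Top centre of the steel controller housing (60 in diameter) under the knob; fixed. Inside, a hard stop ends the clockwise turn, at an angle unknown and unseen: felt as a moment well above a click's; 0.15 to 0.25 N m is enough, above 0.45 N m the soft seat is spoilt. The ball presses the knob on the stop, so click 1 rests 12 degrees back from the stop, each further one 15 more (the fifth at 72).
- lever_axis (a point): Fixed point on the make-up panel: axis of the brass shut-off valve at lever height (74 above the bench). Its axes are the panel's, z up. The pipe runs along y, 35 above the bench; the knob's axis is 120 away at +y, a gauge (97 high) 85 beyond the knob. The plate is 90 (x) by 288 (y), 8 thick.
- lever_grip (a point): Point in the middle of the blue shut-off lever's bar, 65 from its axis. The bar is level, 14 wide, 10 high (69 to 79 above the bench); its free end is 85 from the axis, towards this point's -x. Below it are only the plate and the pipe.
- makeup_lever (a joint): Angle of the blue lever, rad: 0 closed (across the pipe, pointing to the panel's -x), 1.57 fully open at its stop (in line with the pipe, pointing to the panel's -y, away from the knob). Opens anticlockwise seen from above. Stiff (about 0.15 N m), stays where left. Starts between 0 and 0.12.
- carrier_tip (a point): End of the grip bar (20 from the axis) of the white knob on the other panel, the carrier gas panel: same shape of knob as the blue one, on a plate 90 by 170 with a gauge. Not to be touched.
- vial_rack: Clear rack of sample vials, 100 by 170 by 42 high, origin under its centre. Bystander.
- column: Coiled capillary column on its cage, 190 across, 28 high, lying flat, origin under its centre. Bystander.
- amber_bottle: Amber bottle, 52 in diameter, 100 high, origin under its centre. Bystander.
- septa_jar: Small glass jar with a green cap, 42 in diameter, 42 high, origin under its centre. Bystander.
- flow_meter: Hand-held flow meter, 130 by 70 by 28 high, origin under its centre. Bystander.
- wrench: Open-ended wrench, 140 long, lying flat. Bystander.
- liner_tray: Blue tray with glass inlet liners, 100 by 130 by 18 high, origin under its centre. Bystander.

How it is judged (in metres and radians):
On the way, in this order (a step that is already met when the one before it is completed fails the run):
1. the blue knob has been turned clockwise until it bears on its stop (contact force between lug and stop_pin above 1 N), for 0.1 s.
2. the blue knob rests in the fifth click back from the stop (contact force between click_ball and tooth5 above 0.3 N and contact force between click_ball and tooth6 above 0.3 N), for 0.2 s.
3. after that, the blue lever has been swung open (value of joint makeup_lever above 1.4 rad), for 0.1 s.
At the end, for the whole second after the job is handed in: The blue knob rests in the notch of the fifth click back from its stop (the ball lies between the two teeth of that notch), and the blue lever is open to within 0.17 rad (10 degrees) of its stop; both have been let go (all of step 2 and value of joint makeup_lever above 1.4 rad); the robot touches nothing.
It fails at once if the blue knob is forced against its stop (more than 25 N on the stop pin, 18 mm from the axis: 0.45 N m) (contact force between lug and stop_pin above 25 N).
It fails at once if the gas is opened (lever beyond 0.6 rad) while the knob bears on its stop (contact force between lug and stop_pin above 1 N and value of joint makeup_lever above 0.6 rad).
It fails at once if the white knob of the other panel is turned (its bar's end moves more than 5 mm) (distance of carrier_tip from where it was at the start of the episode above 0.005 m).
It fails at once if a bystander is pushed more than 20 mm (distance of any of vial_rack, column, amber_bottle, septa_jar, flow_meter, wrench, liner_tray from where it was at the start of the episode above 0.02 m).
It also fails if it takes over 72 s, if anything falls off the work surface, if the arm or the gripper's body presses on something with over 40 N, if the wrist force passes 120 N, or if a joint passes its speed limit or range.

## Robot

A 6-joint arm with a two-finger parallel gripper is mounted at the origin on the work surface. World frame = base frame: x ahead of the robot, y to its left, z up, the work surface at z = 0. Lengths are in m, angles in degrees, forces in N, time in s.
With the tool pointing down it reaches from about 0.25 to 0.725 m from the base axis. Payload 9.7 kg.
Tool frame: the origin (TCP) lies at the very end of the fingers, on their centre line; the grasp point (between the pads) lies 19 mm behind it (bot.hold_point_z is the distance from the TCP to the grasp point, in m); z points along the fingers, y is the line along which they close (so a half turn about z gives the same grasp; the last joint's range is limited). The gripper opens to 85 mm and grips with 20 to 120 N. Pads are 22 mm wide; open, the fingers measure 114 mm over their backs; the gripper's body (76 mm by 85 mm) begins 54 mm behind the grasp point. The pads swing forward as they close: fully open they stand 13 mm farther back than shut.
Start: joints at [68.583, 4.979, 10.078, 95.1, 0, 90], TCP at [0.201, 0.512, 0.231] pointing down, gripper open.
Joint ranges: [-179.16, 179.16], [-48.56, 103.87], [-65.8, 70.77], [-126.05, 130.52], [-82.76, 87.17], [-180, 180]. Speed limits (degrees/s): [127.2, 127.2, 147.25, 180, 180, 180].

## Interface

Orientations are given as [roll, pitch, yaw] about the fixed x, y, z axes, in that order (R = Rz(yaw) Ry(pitch) Rx(roll)).
In Python, from workcell import bot gives the robot as it stands.
- The arm moves only by the tool play_rows, never from a script. Its argument "targets" is a list of rows, each an object with "grip": the closure in counts, from 0 (fully open) to 255 (shut); "linear": the shift along the world's x, y, z in cm, a list of three; "delta_rot": the turn, a rotation vector about the world's x, y, z in rad, a list of three. A call has 1 to 10 rows; each row is the pose to reach, as a shift and turn from the pose commanded when the call began; what a row does not reach only later rows make up. A row lasts 1/10 s, in which the tool goes at most 50 mm and 8.59 degrees, less where a joint would pass 70% of its speed; a pose out of reach is approached as far as the arm can. A call with a gripper value outside its range is refused whole. The fingers move at their own pace and stop on an object; "force" is the grip in N (left out, the last holds). Time passes only in rows, so rows that repeat a pose let the fingers close. It gives the time, the measured TCP pose, the force, the opening and the grip force at its end, in the units of the state.
- bot.get_obs(): the state, without advancing time (a new reading comes with each control period).
- bot.camera(name): name is "scene" or "top" or "wrist"; returns a dict with "color" (384x512x3 uint8, red, green, blue), "range_z" (384x512 float32, m along the optical axis (not along the pixel's ray), 0 where there is no reading), "fov_y" (degrees; the focal length in pixels is half the picture's height over the tangent of half this angle, whatever the lens; pixels are square), "cx", "cy" (the principal point, pixels), "world_to_cam" (4x4, takes a point from world to camera coordinates). Camera axes: x right, y up, looking along -z (the intrinsics and any distortion apply to the point x, -y, -z); pixel columns grow to the right and rows downward; lengths in m; the calibration is good to about 2 mm. A picture is of the moment at which its call begins.
- bot.job_done(): hands the job in; it is judged then, once.
Trained networks look in a picture, given as the dict that the camera call returned (one of the last four; its "shot" number tells which), for a name from the list of things; names that differ only in an ending like _2 or _b are one class to them, and where a whole thing is asked for, a point or a joint stands for the part that bears it (a point fixed in the world has none). Each returns a list of dicts, best first, with "conf" (0 to 1); they miss things now and then, are a little off and sometimes report something else, mostly with a low value. They report only what shows in the picture. A call takes as long as a camera call.
- bot.search_frame(picture, target): "box" ([left, top, right, bottom] in pixels, round what is visible of it).
- bot.trace(picture, target): "pixels" (384x512 bool, what is visible of it) and "box" ([left, top, right, bottom] in pixels, round what is visible of it).
- bot.pinpoint(picture, target): "pixel" ([column, row] in pixels: a listed point, or the origin of a listed thing).
The state is a dict: "time": time; "q": joint angles; "qd": joint speeds; "joint_efforts": joint torques, N m; "ee_pos": TCP position; "tcp_rot": TCP orientation; "wrist_force": force on the tool from outside, world axes, zero at the start; "torque": the same for the moment, N m; "opening": finger opening in m; "grasp_force": force on a finger pad.
Only numpy, scipy, OpenCV 4.12 (cv2) and the standard library are available. Lean on these libraries where they do the work, as an engineer would, in place of code of your own. Each camera call takes 0.05 s, during which the arm holds its last target. There are 200 camera calls.

## Working session

There is one attempt and no reset: what is moved stays moved. The work goes in short steps, Python scripts to look and compute and a tool call to move; the robot and the scene stay as the last step left them, time stands still between calls to the robot, and variables do not carry over. Pictures are saved under pics/ and viewed, at most 10 in all, crops included, and the job is handed in when it is done.

Besides the shell and the picture viewer there is one more tool, called after "Request:" as name(argument=value, ...) on one line, values as JSON. play_rows: Moves the arm, as the interface text tells. Its arguments: {"type":"object","properties":{"targets":{"type":"array","items":{"type":"object","properties":{"grip":{"type":"number"},"linear":{"type":"array","items":{"type":"number"}},"delta_rot":{"type":"array","items":{"type":"number"}}}}},"force":{"type":"number"}},"required":["targets"]}

```bash
mkdir -p pics; cat > h.py <<'E'
import numpy as np, cv2
from workcell import bot
def ray(p,px):
    f=192/np.tan(np.radians(p["fov_y"])/2)
    d=np.array([(px[0]-p["cx"])/f,-(px[1]-p["cy"])/f,-1.0])
    T=np.linalg.inv(p["world_to_cam"]); return T[:3,3],T[:3,:3]@d
def at_z(p,px,z):
    o,d=ray(p,px); return o+d*(z-o[2])/d[2]
def at_depth(p,px):
    o,d=ray(p,px); u,v=int(round(px[0])),int(round(px[1]))
    w=p["range_z"][max(v-1,0):v+2,max(u-1,0):u+2]; w=w[w>0]
    return o+d*np.median(w) if w.size else None
E
python3 - <<'E'
from h import *
np.set_printoptions(precision=4,suppress=True)
print(bot.get_obs())
Z=dict(makeup_grip=.091,knob_skirt=.07,housing_top=.06,lever_axis=.074,lever_grip=.074,carrier_tip=.091)
ims=[]
for c in("top","scene"):
    p=bot.camera(c); cv2.imwrite(f"pics/{c}0.png",p["color"][:,:,::-1])
    print(c,p["fov_y"],p["cx"],p["cy"],[k for k in p])
    for n,z in Z.items():
        for r in bot.pinpoint(p,n)[:2]: print(n,r["conf"],np.array(r["pixel"]),at_z(p,r["pixel"],z),at_depth(p,r["pixel"]))
E
python3 -c "
import cv2;a=[cv2.imread(f'pics/{c}0.png') for c in('top','scene')]
cv2.imwrite('pics/both.png',cv2.resize(cv2.hconcat(a),(800,300)))"
```

```text
{'time': 0.0, 'q': array([68.5814,  5.009 , 10.0343, 95.1005,  0.0013, 90.0001]), 'qd': array([ 0.0311,  0.0598, -0.0184, -0.0214, -0.0395,  0.0172]), 'joint_efforts': array([ -0.    , -52.039 ,  46.4807,   0.0163,  -0.    ,  -0.    ]), 'ee_pos': array([0.2008, 0.5118, 0.2306]), 'tcp_rot': array([-179.9248,   -0.0013,  158.5813]), 'wrist_force': array([-0.2557, -0.6708, -0.8621]), 'torque': array([ 0.0176,  0.03  , -0.0117]), 'grasp_force': 0.0, 'opening': 0.08495014913747558}
top 48.25261545568331 251.36445139607434 187.61763451522634 ['color', 'range_z', 'fov_y', 'cx', 'cy', 'world_to_cam', 'shot']
makeup_grip 0.76 [158.  182.2] [0.5706 0.2565 0.091 ] [0.5685 0.2537 0.103 ]
knob_skirt 0.53 [160.2 184.2] [0.5689 0.255  0.07  ] [0.5634 0.2479 0.1024]
housing_top 0.65 [161.5 187.5] [0.5615 0.2533 0.06  ] [0.5548 0.2442 0.1019]
housing_top 0.26 [221.2 123.5] [0.7435 0.0957 0.06  ] [0.742  0.0954 0.0647]
lever_axis 0.79 [205.6 195.7] [0.5385 0.1315 0.074 ] [0.5394 0.1322 0.0679]
lever_grip 0.54 [200.8 218. ] [0.4788 0.1425 0.074 ] [0.4786 0.1421 0.0767]
carrier_tip 0.88 [357.9 184.9] [ 0.5697 -0.2711  0.091 ] [ 0.5675 -0.268   0.1036]
scene 43.81716024183971 252.40750645943473 190.89909871963954 ['color', 'range_z', 'fov_y', 'cx', 'cy', 'world_to_cam', 'shot']
makeup_grip 0.58 [367.8 174.2] [0.5835 0.2553 0.091 ] [0.5781 0.2591 0.0856]
makeup_grip 0.36 [274.8 271.4] [ 0.7909 -0.0502  0.091 ] [ 0.7456 -0.0312  0.0274]
knob_skirt 0.66 [365.9 174.3] [0.5616 0.2656 0.07  ] [0.5752 0.256  0.0836]
lever_axis 0.89 [318.1 179.5] [0.5507 0.1439 0.074 ] [0.5505 0.144  0.0738]
lever_grip 0.74 [307.6 160.5] [0.4771 0.1468 0.074 ] [0.4818 0.1444 0.0782]
lever_grip 0.36 [333.9 271.4] [0.8121 0.0665 0.074 ] [0.7819 0.0866 0.0289]
carrier_tip 0.59 [142.4 216. ] [ 0.5714 -0.2727  0.091 ] [ 0.5757 -0.2727  0.0952]
```

View pics/top0.png

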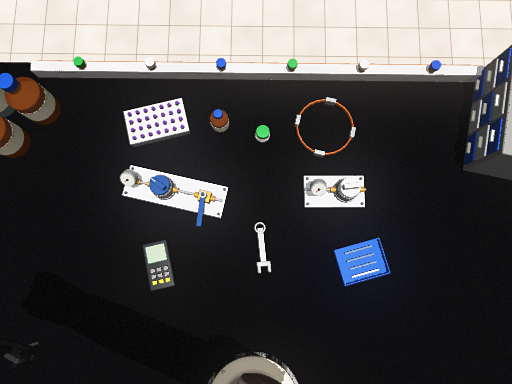

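View pics/scene0.png

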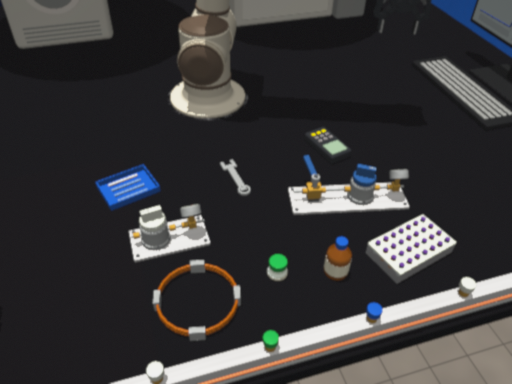

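Panel found: knob near (0.57, 0.256), px (160,184) in the top view. The lever is at px (202,205), the plate runs px (125,180)–(228,205), and the carrier panel is at px (335,190). Next I'll move above the knob for a wrist view.

Request:
play_rows(targets=[{"grip": 0, "linear": [4, -2.8, 3], "delta_rot": [0, 0, 0]}, {"grip": 0, "linear": [8, -5.6, 5], "delta_rot": [0, 0, 0]}, {"grip": 0, "linear": [12, -8.4, 7], "delta_rot": [0, 0, 0]}, {"grip": 0, "linear": [16, -11.2, 7], "delta_rot": [0, 0, 0]}, {"grip": 0, "linear": [20, -14, 7], "delta_rot": [0, 0, 0]}, {"grip": 0, "linear": [24, -16.8, 7], "delta_rot": [0, 0, 0]}, {"grip": 0, "linear": [28, -19.6, 7], "delta_rot": [0, 0, 0]}, {"grip": 0, "linear": [31, -23, 7], "delta_rot": [0, 0, 0]}, {"grip": 0, "linear": [33, -26, 7], "delta_rot": [0, 0, 0]}, {"grip": 0, "linear": [33, -26, 7], "delta_rot": [0, 0, 0]}])

```text
time: 1.7
ee_pos: [0.5332, 0.2483, 0.3006]
tcp_rot: [-179.9, 0.0, 158.3]
wrist_force: [0.1, -0.2, 1.3]
opening: 0.0853
grasp_force: 0.0
```

```bash
python3 - <<'E'
from h import *
np.set_printoptions(precision=4,suppress=True)
o=bot.get_obs();print(o["ee_pos"],o["tcp_rot"],o["q"])
Z=dict(makeup_grip=.091,knob_skirt=.07,housing_top=.06,lever_axis=.074,lever_grip=.074)
for c in("wrist",):
    p=bot.camera(c); cv2.imwrite(f"pics/{c}1.png",p["color"][:,:,::-1])
    print(np.linalg.inv(p["world_to_cam"]))
    for n,z in Z.items():
        for r in bot.pinpoint(p,n)[:2]: print(n,r["conf"],np.array(r["pixel"]),at_z(p,r["pixel"],z),at_depth(p,r["pixel"]))
E
```

```text
[0.5332 0.2483 0.3006] [-179.9286    0.0087  158.3076] [ 24.9998  12.9119  26.9013 104.0353  -0.0554  46.6923]
[[ 0.3693 -0.8883 -0.2729  0.4634]
 [ 0.9293  0.3529  0.1088  0.2769]
 [-0.0004 -0.2938  0.9559  0.4422]
 [ 0.      0.      0.      1.    ]]
makeup_grip 0.92 [269.7 185. ] [0.5649 0.2573 0.091 ] [0.5617 0.2579 0.1021]
knob_skirt 0.6 [270.4 181.4] [0.5666 0.2588 0.07  ] [0.562  0.2596 0.0866]
lever_axis 0.82 [182.8 198.9] [0.5447 0.1399 0.074 ] [0.5427 0.1433 0.0831]
lever_grip 0.94 [167.5 148.9] [0.4761 0.1513 0.074 ] [0.476  0.1526 0.0779]
```

View pics/wrist1.png

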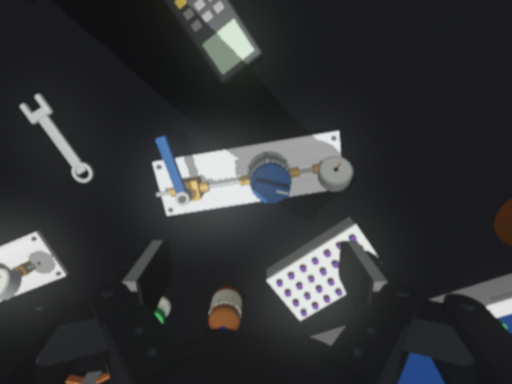

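The wrist view shows the plate with the blue lever at px (172,170), the knob at (270,182) and the gauge at (335,173). The geometry is consistent, with a knob-to-lever distance of 119 mm. Next I'll measure the bar's direction.

```bash
python3 - <<'E'
from h import *
np.set_printoptions(precision=4,suppress=True)
p=bot.camera("wrist")
f=192/np.tan(np.radians(p["fov_y"])/2)
v,u=np.mgrid[:384,:512]; D=p["range_z"]
T=np.linalg.inv(p["world_to_cam"])
C=np.stack([(u-p["cx"])/f*D,-(v-p["cy"])/f*D,-D],-1)
W=C@T[:3,:3].T+T[:3,3]
near=(np.hypot(W[...,0]-.565,W[...,1]-.257)<.033)&(D>0)
print(np.histogram(W[...,2][near],bins=np.arange(.05,.115,.005)))
for zt in(.092,.097,.1):
    m=near&(W[...,2]>zt); P=W[m][:,:2]
    if len(P)>10:
        c,sz,a=cv2.minAreaRect(P.astype(np.float32)*1000);w=np.linalg.svd(P-P.mean(0))[2][0]
        print(zt,len(P),P.mean(0),np.degrees(np.arctan2(w[1],w[0])),c,sz,a)
c=p["color"].astype(int); 
m=near&(W[...,2]>.088)&(c.min(-1)>110); print("white",m.sum(),W[m].mean(0) if m.any() else 0)
bx=c[145:215,230:310].astype(np.uint8)[:,:,::-1]
cv2.imwrite("pics/knob1.png",cv2.resize(bx,(800,600),interpolation=cv2.INTER_CUBIC)[:, :])
# plate orientation
m=(abs(W[...,2]-.008)<.006)&(np.hypot(W[...,0]-.56,W[...,1]-.22)<.2)&(c.min(-1)>90)&(W[...,0]<.64)
P=W[m][:,:2]; m2=cv2.minAreaRect(P.astype(np.float32)*1000);print("plate",m2)
b=p; t=bot.trace(p,"lever_grip")
if t:
    mm=t[0]["pixels"]&(D>0)&(abs(W[...,2]-.076)<.008);P=W[mm][:,:2];w=np.linalg.svd(P-P.mean(0))[2][0];print("lever",t[0]["conf"],len(P),P.mean(0),w,np.median(W[mm][:,2]))
E
```

```text
(array([ 30, 132,  34,  31,  97, 709,  35,  33,  38,  41, 326,   0]), array([0.05 , 0.055, 0.06 , 0.065, 0.07 , 0.075, 0.08 , 0.085, 0.09 ,
       0.095, 0.1  , 0.105, 0.11 ]))
0.092 390 [0.5664 0.2586] 55.15905557391351 (567.4397583007812, 258.3309631347656) (43.719478607177734, 12.332569122314453) 54.69697570800781
0.097 355 [0.5669 0.2585] 55.18728917129055 (567.4418334960938, 258.3338928222656) (43.712223052978516, 12.332569122314453) 54.69697570800781
0.1 326 [0.5673 0.2584] 55.117988093237656 (567.4683227539062, 258.3712158203125) (43.62077713012695, 12.332569122314453) 54.69697570800781
white 36 [0.576  0.2693 0.1028]
plate ((561.2166748046875, 228.02713012695312), (288.4195251464844, 90.325439453125), 77.81057739257812)
lever 0.85 875 [0.5046 0.1466] [ 0.995  -0.1002] 0.07788931791639853
```

View pics/knob1.png

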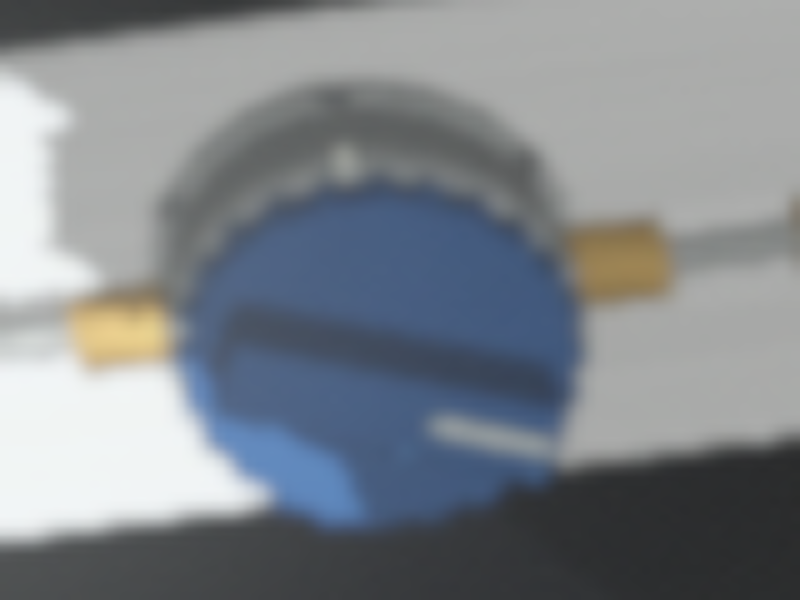

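The bar top is centred at (0.5674, 0.2584) and measures 43.7 × 12.3, which matches. It points at 55° with the white line on that half. The panel yaw is −12.2° and the lever is at about 0.11 rad. I'll align above it.

Request:
play_rows(targets=[{"grip": 0, "linear": [3.4, 1.0, -1], "delta_rot": [0, 0, 0.149]}, {"grip": 0, "linear": [3.4, 1.0, -3], "delta_rot": [0, 0, 0.298]}, {"grip": 0, "linear": [3.4, 1.0, -5], "delta_rot": [0, 0, 0.447]}, {"grip": 0, "linear": [3.4, 1.0, -7], "delta_rot": [0, 0, 0.596]}, {"grip": 0, "linear": [3.4, 1.0, -9], "delta_rot": [0, 0, 0.745]}, {"grip": 0, "linear": [3.4, 1.0, -11], "delta_rot": [0, 0, 0.894]}, {"grip": 0, "linear": [3.4, 1.0, -11], "delta_rot": [0, 0, 1.043]}, {"grip": 0, "linear": [3.4, 1.0, -11], "delta_rot": [0, 0, 1.192]}, {"grip": 0, "linear": [3.4, 1.0, -11], "delta_rot": [0, 0, 1.339]}, {"grip": 0, "linear": [3.4, 1.0, -11], "delta_rot": [0, 0, 1.339]}])

```text
time: 3.1
ee_pos: [0.5644, 0.2626, 0.1914]
tcp_rot: [-180.0, 0.0, -124.5]
wrist_force: [-0.4, 0.2, 0.5]
opening: 0.0857
grasp_force: 0.0
```

```bash
cat > knob.py <<'E'
from h import *
np.set_printoptions(precision=4,suppress=True)
def cloud(p):
    f=192/np.tan(np.radians(p["fov_y"])/2); v,u=np.mgrid[:384,:512]; D=p["range_z"]
    T=np.linalg.inv(p["world_to_cam"])
    return np.stack([(u-p["cx"])/f*D,-(v-p["cy"])/f*D,-D],-1)@T[:3,:3].T+T[:3,3]
def bar(p,x=.567,y=.258):
    W=cloud(p); m=(np.hypot(W[...,0]-x,W[...,1]-y)<.033)&(p["range_z"]>0)&(W[...,2]>.094)&(W[...,2]<.112)
    P=W[m][:,:2]; return len(P),cv2.minAreaRect(P.astype(np.float32)*1000) if len(P)>10 else None,np.median(W[m][:,2])
if __name__=="__main__":
    o=bot.get_obs();print(o["time"],o["ee_pos"],o["tcp_rot"],o["q"],o["wrist_force"],o["torque"])
    p=bot.camera("wrist"); print(bar(p)); cv2.imwrite("pics/w_%d.png"%p["shot"],p["color"][:,:,::-1])
    for n,z in(("makeup_grip",.091),("knob_skirt",.07)):
        for r in bot.pinpoint(p,n)[:1]: print(n,r["conf"],r["pixel"],at_z(p,r["pixel"],z))
E
python3 knob.py
```

```text
3.1 [0.5644 0.2626 0.1914] [-179.9989    0.0039 -124.5111] [ 24.9519  14.5123  16.4889  91.9728   0.0011 -30.5369] [-0.3754  0.2261  0.5212] [ 0.0307  0.0048 -0.0166]
(739, ((567.7423095703125, 257.5288391113281), (44.212467193603516, 11.777194023132324), 55.47982406616211), np.float64(0.10246802147975845))
makeup_grip 0.81 [247.1, 186.9] [0.5678 0.2572 0.091 ]
knob_skirt 0.6 [248.8, 181.4] [0.5673 0.2585 0.07  ]
```

Request:
play_rows(targets=[{"grip": 0, "linear": [0.3, -0.5, -3], "delta_rot": [0, 0, 0]}, {"grip": 0, "linear": [0.3, -0.5, -5], "delta_rot": [0, 0, 0]}, {"grip": 0, "linear": [0.3, -0.5, -7], "delta_rot": [0, 0, 0]}, {"grip": 0, "linear": [0.3, -0.5, -9], "delta_rot": [0, 0, 0]}, {"grip": 0, "linear": [0.3, -0.5, -10.2], "delta_rot": [0, 0, 0]}, {"grip": 0, "linear": [0.3, -0.5, -10.9], "delta_rot": [0, 0, 0]}, {"grip": 0, "linear": [0.3, -0.5, -10.9], "delta_rot": [0, 0, 0]}, {"grip": 0, "linear": [0.3, -0.5, -10.9], "delta_rot": [0, 0, 0]}])

```text
time: 4.05
ee_pos: [0.5682, 0.2572, 0.0831]
tcp_rot: [-180.0, 0.0, -124.7]
wrist_force: [-0.5, -0.7, 0.1]
opening: 0.0853
grasp_force: 0.0
```

```bash
cat > s.py <<'E'
from h import *
np.set_printoptions(precision=4,suppress=True)
o=bot.get_obs();print(o["time"],o["ee_pos"],o["tcp_rot"],o["q"][5],o["joint_efforts"][5],o["wrist_force"],o["torque"],o["opening"],o["grasp_force"])
E
python3 s.py
```

```text
4.05 [0.5682 0.2572 0.0831] [-179.9704    0.0489 -124.7263] -30.917300929072066 0.015052661765366793 [-0.4951 -0.6508  0.1431] [-0.0023  0.0162 -0.011 ] 0.08534296516709051 0.0
```

Request:
play_rows(targets=[{"grip": 120, "linear": [0, 0, 0], "delta_rot": [0, 0, 0]}, {"grip": 190, "linear": [0, 0, 0], "delta_rot": [0, 0, 0]}, {"grip": 255, "linear": [0, 0, 0], "delta_rot": [0, 0, 0]}, {"grip": 255, "linear": [0, 0, 0], "delta_rot": [0, 0, 0]}, {"grip": 255, "linear": [0, 0, 0], "delta_rot": [0, 0, 0]}, {"grip": 255, "linear": [0, 0, 0], "delta_rot": [0, 0, 0]}, {"grip": 255, "linear": [0, 0, 0], "delta_rot": [0, 0, 0]}, {"grip": 255, "linear": [0, 0, 0], "delta_rot": [0, 0, 0]}], force=20)

```text
time: 4.85
ee_pos: [0.568, 0.2569, 0.0824]
tcp_rot: [-180.0, 0.0, -124.7]
wrist_force: [1.1, -0.7, 2.7]
opening: 0.0114
grasp_force: 25.2
```

```bash
python3 s.py
```

```text
4.85 [0.568  0.2569 0.0824] [-179.9752    0.0091 -124.7006] -30.952150472526046 0.015189784462563694 [ 1.1137 -0.6787  2.69  ] [-0.2899 -0.2244 -0.0494] 0.01139630102956202 25.202112793922424
```

Request:
play_rows(targets=[{"grip": 255, "linear": [0, 0, 0], "delta_rot": [0, 0, -0.05]}, {"grip": 255, "linear": [0, 0, 0], "delta_rot": [0, 0, -0.1]}, {"grip": 255, "linear": [0, 0, 0], "delta_rot": [0, 0, -0.15]}, {"grip": 255, "linear": [0, 0, 0], "delta_rot": [0, 0, -0.2]}, {"grip": 255, "linear": [0, 0, 0], "delta_rot": [0, 0, -0.24]}, {"grip": 255, "linear": [0, 0, 0], "delta_rot": [0, 0, -0.28]}, {"grip": 255, "linear": [0, 0, 0], "delta_rot": [0, 0, -0.32]}, {"grip": 255, "linear": [0, 0, 0], "delta_rot": [0, 0, -0.35]}, {"grip": 255, "linear": [0, 0, 0], "delta_rot": [0, 0, -0.35]}])

```text
time: 5.75
ee_pos: [0.5679, 0.257, 0.0824]
tcp_rot: [-180.0, 0.0, -144.8]
wrist_force: [1.1, -2.4, 1.7]
opening: 0.0116
grasp_force: 25.3
```

```bash
python3 s.py
```

```text
5.75 [0.5679 0.257  0.0824] [-179.9928    0.0164 -144.7828] -10.866564789213445 0.36639684811234474 [ 1.0734 -2.353   1.6687] [-0.1622 -0.1261 -0.0174] 0.01160379363127026 25.25993138551712
```

Request:
play_rows(targets=[{"grip": 255, "linear": [0, 0, 0], "delta_rot": [0, 0, -0.035]}, {"grip": 255, "linear": [0, 0, 0], "delta_rot": [0, 0, -0.07]}, {"grip": 255, "linear": [0, 0, 0], "delta_rot": [0, 0, -0.09]}, {"grip": 255, "linear": [0, 0, 0], "delta_rot": [0, 0, -0.09]}])

```text
time: 6.15
ee_pos: [0.5679, 0.2571, 0.0824]
tcp_rot: [-180.0, 0.0, -149.9]
wrist_force: [0.1, -1.4, 2.8]
opening: 0.0116
grasp_force: 25.3
```

```bash
python3 s.py
```

```text
6.15 [0.5679 0.2571 0.0824] [-179.994     0.0157 -149.8827] -5.7624469688537125 0.3458639234304428 [ 0.0514 -1.3681  2.8088] [-0.1698 -0.1568  0.0428] 0.011593024687901396 25.339946150779724
```

Request:
play_rows(targets=[{"grip": 255, "linear": [0, 0, 0], "delta_rot": [0, 0, -0.02]}, {"grip": 255, "linear": [0, 0, 0], "delta_rot": [0, 0, -0.04]}, {"grip": 255, "linear": [0, 0, 0], "delta_rot": [0, 0, -0.05]}, {"grip": 255, "linear": [0, 0, 0], "delta_rot": [0, 0, -0.05]}])

```text
time: 6.55
ee_pos: [0.5679, 0.257, 0.0824]
tcp_rot: [-180.0, 0.0, -152.8]
wrist_force: [1.6, -2.1, 4.1]
opening: 0.0113
grasp_force: 25.5
```

```bash
python3 s.py
```

```text
6.55 [0.5679 0.257  0.0824] [-179.9975    0.017  -152.7952] -2.852586048766204 0.1701778918504715 [ 1.6201 -2.0899  4.1484] [-0.1842 -0.1957  0.0128] 0.011259293317888395 25.49915313720703
```

Request:
play_rows(targets=[{"grip": 255, "linear": [0, 0, 0], "delta_rot": [0, 0, -0.05]}, {"grip": 255, "linear": [0, 0, 0], "delta_rot": [0, 0, -0.1]}, {"grip": 255, "linear": [0, 0, 0], "delta_rot": [0, 0, -0.14]}, {"grip": 255, "linear": [0, 0, 0], "delta_rot": [0, 0, -0.18]}, {"grip": 255, "linear": [0, 0, 0], "delta_rot": [0, 0, -0.21]}, {"grip": 255, "linear": [0, 0, 0], "delta_rot": [0, 0, -0.21]}])

```text
time: 7.15
ee_pos: [0.5679, 0.2571, 0.0824]
tcp_rot: [180.0, 0.0, -164.8]
wrist_force: [1.1, -1.4, 3.8]
opening: 0.0116
grasp_force: 25.6
```

```bash
python3 s.py
```

```text
7.15 [0.5679 0.2571 0.0824] [ 179.9941    0.0153 -164.8258] 9.179915044004527 0.48705948516726494 [ 1.108  -1.4195  3.7561] [-0.108  -0.2367  0.0734] 0.011557012179466428 25.578783452510834
```

Request:
play_rows(targets=[{"grip": 255, "linear": [0, 0, 0], "delta_rot": [0, 0, -0.02]}, {"grip": 255, "linear": [0, 0, 0], "delta_rot": [0, 0, -0.04]}, {"grip": 255, "linear": [0, 0, 0], "delta_rot": [0, 0, -0.05]}, {"grip": 255, "linear": [0, 0, 0], "delta_rot": [0, 0, -0.05]}])

```text
time: 7.55
ee_pos: [0.5679, 0.2571, 0.0824]
tcp_rot: [180.0, 0.0, -167.7]
wrist_force: [1.2, -1.0, 5.3]
opening: 0.0118
grasp_force: 25.7
```

```bash
python3 s.py
```

```text
7.55 [0.5679 0.2571 0.0824] [ 179.9923    0.0171 -167.7086] 12.063022886686474 0.14934041071683168 [ 1.1843 -1.004   5.3069] [-0.0803 -0.1762  0.0167] 0.01181364829286898 25.67880928516388
```

Request:
play_rows(targets=[{"grip": 255, "linear": [0, 0, 0], "delta_rot": [0, 0, -0.05]}, {"grip": 255, "linear": [0, 0, 0], "delta_rot": [0, 0, -0.1]}, {"grip": 255, "linear": [0, 0, 0], "delta_rot": [0, 0, -0.14]}, {"grip": 255, "linear": [0, 0, 0], "delta_rot": [0, 0, -0.18]}, {"grip": 255, "linear": [0, 0, 0], "delta_rot": [0, 0, -0.21]}, {"grip": 255, "linear": [0, 0, 0], "delta_rot": [0, 0, -0.21]}])

```text
time: 8.15
ee_pos: [0.5679, 0.2571, 0.0824]
tcp_rot: [180.0, 0.0, -179.8]
wrist_force: [1.0, -0.8, 5.6]
opening: 0.0113
grasp_force: 25.7
```

```bash
python3 s.py
```

```text
8.15 [0.5679 0.2571 0.0824] [ 179.9825    0.0149 -179.7757] 24.130316614440872 0.43232861906290054 [ 1.0377 -0.7879  5.5604] [-0.0189 -0.1816  0.0188] 0.011265198614467281 25.67913383245468
```

Request:
play_rows(targets=[{"grip": 255, "linear": [0, 0, 0], "delta_rot": [0, 0, -0.02]}, {"grip": 255, "linear": [0, 0, 0], "delta_rot": [0, 0, -0.04]}, {"grip": 255, "linear": [0, 0, 0], "delta_rot": [0, 0, -0.05]}, {"grip": 255, "linear": [0, 0, 0], "delta_rot": [0, 0, -0.05]}])

```text
time: 8.55
ee_pos: [0.5679, 0.2572, 0.0824]
tcp_rot: [180.0, 0.0, 177.4]
wrist_force: [0.5, -0.1, 4.8]
opening: 0.0115
grasp_force: 25.7
```

```bash
python3 s.py
```

```text
8.55 [0.5679 0.2572 0.0824] [179.9817   0.0144 177.398 ] 26.959013999581117 0.15832516830414534 [ 0.549  -0.1484  4.8034] [ 0.0704 -0.2132  0.0304] 0.011510435715249677 25.681110620498657
```

Request:
play_rows(targets=[{"grip": 255, "linear": [0, 0, 0], "delta_rot": [0, 0, -0.03]}, {"grip": 255, "linear": [0, 0, 0], "delta_rot": [0, 0, -0.05]}, {"grip": 255, "linear": [0, 0, 0], "delta_rot": [0, 0, -0.05]}])

```text
time: 8.85
ee_pos: [0.5679, 0.2572, 0.0824]
tcp_rot: [180.0, 0.0, 174.5]
wrist_force: [0.7, 0.9, 5.6]
opening: 0.0115
grasp_force: 25.7
```

```bash
python3 s.py
```

```text
8.85 [0.5679 0.2572 0.0824] [179.9812   0.0113 174.5119] 29.847514995028682 0.24638311006128788 [0.7191 0.9356 5.5712] [-0.0167 -0.2028 -0.0262] 0.011539103590418133 25.67155033349991
```

Request:
play_rows(targets=[{"grip": 255, "linear": [0, 0, 0], "delta_rot": [0, 0, -0.05]}, {"grip": 255, "linear": [0, 0, 0], "delta_rot": [0, 0, -0.1]}, {"grip": 255, "linear": [0, 0, 0], "delta_rot": [0, 0, -0.14]}, {"grip": 255, "linear": [0, 0, 0], "delta_rot": [0, 0, -0.165]}, {"grip": 255, "linear": [0, 0, 0], "delta_rot": [0, 0, -0.165]}])

```text
time: 9.35
ee_pos: [0.5679, 0.2572, 0.0825]
tcp_rot: [180.0, 0.0, 165.1]
wrist_force: [1.0, 0.1, 5.1]
opening: 0.0116
grasp_force: 25.7
```

```bash
python3 s.py
```

```text
9.35 [0.5679 0.2572 0.0825] [179.9735   0.0125 165.0688] 39.28975480345548 0.3844806645065546 [0.9529 0.0712 5.059 ] [ 0.125  -0.2494  0.0054] 0.011611985522809136 25.690335631370544
```

Request:
play_rows(targets=[{"grip": 255, "linear": [0, 0, 0], "delta_rot": [0, 0, -0.02]}, {"grip": 255, "linear": [0, 0, 0], "delta_rot": [0, 0, -0.04]}, {"grip": 255, "linear": [0, 0, 0], "delta_rot": [0, 0, -0.05]}, {"grip": 255, "linear": [0, 0, 0], "delta_rot": [0, 0, -0.05]}])

```text
time: 9.75
ee_pos: [0.5679, 0.2572, 0.0824]
tcp_rot: [180.0, 0.0, 162.2]
wrist_force: [0.6, 0.8, 5.7]
opening: 0.0114
grasp_force: 25.7
```

```bash
python3 s.py
```

```text
9.75 [0.5679 0.2572 0.0824] [179.9737   0.0105 162.231 ] 42.12772999873301 0.14437509700655937 [0.6329 0.7957 5.6844] [ 0.1176 -0.2289  0.0239] 0.011397689855466858 25.674568712711334
```

Request:
play_rows(targets=[{"grip": 255, "linear": [0, 0, 0], "delta_rot": [0, 0, -0.02]}, {"grip": 255, "linear": [0, 0, 0], "delta_rot": [0, 0, -0.04]}, {"grip": 255, "linear": [0, 0, 0], "delta_rot": [0, 0, -0.05]}, {"grip": 255, "linear": [0, 0, 0], "delta_rot": [0, 0, -0.05]}])

```text
time: 10.15
ee_pos: [0.5679, 0.2572, 0.0825]
tcp_rot: [180.0, 0.0, 159.4]
wrist_force: [0.9, 0.2, 4.5]
opening: 0.0115
grasp_force: 25.7
```

```bash
python3 s.py
```

```text
10.15 [0.5679 0.2572 0.0825] [179.9692   0.0073 159.3642] 44.996033922748424 0.1177785499021411 [0.9359 0.2137 4.4947] [ 0.104  -0.2529  0.0009] 0.011528629998393033 25.674128830432892
```

Request:
play_rows(targets=[{"grip": 255, "linear": [0, 0, 0], "delta_rot": [0, 0, -0.05]}, {"grip": 255, "linear": [0, 0, 0], "delta_rot": [0, 0, -0.1]}, {"grip": 255, "linear": [0, 0, 0], "delta_rot": [0, 0, -0.14]}, {"grip": 255, "linear": [0, 0, 0], "delta_rot": [0, 0, -0.16]}, {"grip": 255, "linear": [0, 0, 0], "delta_rot": [0, 0, -0.16]}])

```text
time: 10.65
ee_pos: [0.568, 0.2573, 0.0824]
tcp_rot: [180.0, 0.0, 150.2]
wrist_force: [1.6, 1.0, 5.2]
opening: 0.0114
grasp_force: 27.1
```

```bash
python3 s.py
```

```text
10.65 [0.568  0.2573 0.0824] [179.9673   0.0082 150.2412] 54.12728883352561 0.746875237673521 [1.6201 1.0064 5.2099] [ 0.0897 -0.3533  0.4999] 0.011404926195286607 27.102622389793396
```

Stop reached, firmer than I wanted. I'll ease off straight away.

Request:
play_rows(targets=[{"grip": 255, "linear": [0, 0, 0], "delta_rot": [0, 0, 0.025]}, {"grip": 255, "linear": [0, 0, 0], "delta_rot": [0, 0, 0.025]}])

```text
time: 10.85
ee_pos: [0.568, 0.2573, 0.0824]
tcp_rot: [180.0, 0.0, 151.7]
wrist_force: [1.2, 1.6, 5.0]
opening: 0.0112
grasp_force: 25.9
```

```bash
python3 s.py; python3 -c "
from h import *
print([n for n in dir(bot) if n[0]!='_'])"
```

```text
10.85 [0.568  0.2573 0.0824] [179.9672   0.0078 151.7468] 52.61934193569276 0.010102103697136045 [1.2242 1.6188 4.9887] [ 0.0954 -0.3273  0.3265] 0.011194039878406982 25.85069864988327
['PlanningError', 'camera', 'get_obs', 'hold_point_z', 'job_done', 'pinpoint', 'search_frame', 'trace']
```

Request:
play_rows(targets=[{"grip": 255, "linear": [0, 0, 0], "delta_rot": [0, 0, 0]}, {"grip": 255, "linear": [0, 0, 0], "delta_rot": [0, 0, 0]}])

```text
time: 11.05
ee_pos: [0.568, 0.2573, 0.0824]
tcp_rot: [180.0, 0.0, 151.7]
wrist_force: [2.2, 1.3, 5.2]
opening: 0.0116
grasp_force: 25.9
```

```bash
python3 s.py;python3 knob.py
```

```text
11.05 [0.568  0.2573 0.0824] [179.9686   0.0086 151.699 ] 52.664650184531936 0.3008410055190325 [2.2163 1.2743 5.1732] [ 0.1103 -0.2923  0.2708] 0.011615849959899595 25.8602312207222
11.05 [0.568  0.2573 0.0824] [179.9686   0.0086 151.699 ] [24.3637 14.6311  4.6094 79.9481  0.0122 52.6647] [2.2163 1.2743 5.1732] [ 0.1103 -0.2923  0.2708]
(3184, ((567.3963012695312, 258.25408935546875), (38.38410949707031, 37.366302490234375), 15.762487411499023), np.float64(0.10252760518344728))
makeup_grip 0.82 [251.9, 249.3] [0.5656 0.2577 0.091 ]
knob_skirt 0.58 [256.2, 236.0] [0.5691 0.2585 0.07  ]
```

Steady at 0.27 N m, so this is the stop; contact began near yaw 153.5. The ball keeps the knob on the stop, so I'll let go and measure the bar's angle to make the count certain.

Request:
play_rows(targets=[{"grip": 255, "linear": [0, 0, 0], "delta_rot": [0, 0, 0.02]}, {"grip": 100, "linear": [0, 0, 0], "delta_rot": [0, 0, 0.02]}, {"grip": 0, "linear": [0, 0, 0], "delta_rot": [0, 0, 0.02]}, {"grip": 0, "linear": [0, 0, 0], "delta_rot": [0, 0, 0.02]}, {"grip": 0, "linear": [0, 0, 0], "delta_rot": [0, 0, 0.02]}, {"grip": 0, "linear": [0, 0, 0], "delta_rot": [0, 0, 0.02]}, {"grip": 0, "linear": [0, 0, 4], "delta_rot": [0, 0, 0.02]}, {"grip": 0, "linear": [0, 0, 8], "delta_rot": [0, 0, 0.02]}, {"grip": 0, "linear": [0, 0, 11], "delta_rot": [0, 0, 0.02]}, {"grip": 0, "linear": [0, 0, 11], "delta_rot": [0, 0, 0.02]}])

```text
time: 12.2
ee_pos: [0.5692, 0.2576, 0.1975]
tcp_rot: [179.7, 0.3, 152.8]
wrist_force: [0.4, -0.1, 0.4]
opening: 0.0851
grasp_force: 0.0
```

```bash
python3 knob.py; python3 - <<'E'
from knob import *
p=bot.camera("wrist"); W=cloud(p);c=p["color"].astype(int)
m=(np.hypot(W[...,0]-.567,W[...,1]-.258)<.03)&(W[...,2]>.094)
print(bar(p), "white",W[m&(c.min(-1)>110)].mean(0)); 
i=cv2.resize(p["color"][100:260,150:350,::-1],(750,600));cv2.imwrite("pics/stop.png",i)
E
```

```text
12.2 [0.5692 0.2576 0.1975] [179.6789   0.2568 152.7917] [24.3525 14.4957 17.143  92.2361 -0.0016 51.5601] [ 0.3843 -0.0536  0.419 ] [ 0.0329  0.0646 -0.0187]
(674, ((567.2479248046875, 258.1030578613281), (11.35431957244873, 43.59393310546875), 62.95766830444336), np.float64(0.10240402394494176))
makeup_grip 0.76 [253.3, 187.6] [0.5686 0.2582 0.091 ]
knob_skirt 0.92 [252.5, 179.8] [0.5669 0.2583 0.07  ]
(744, ((567.6574096679688, 258.1944580078125), (11.960707664489746, 44.27237319946289), 63.26609420776367), np.float64(0.10242082994147665)) white [0.5707 0.2675 0.2021]
```

View pics/stop.png

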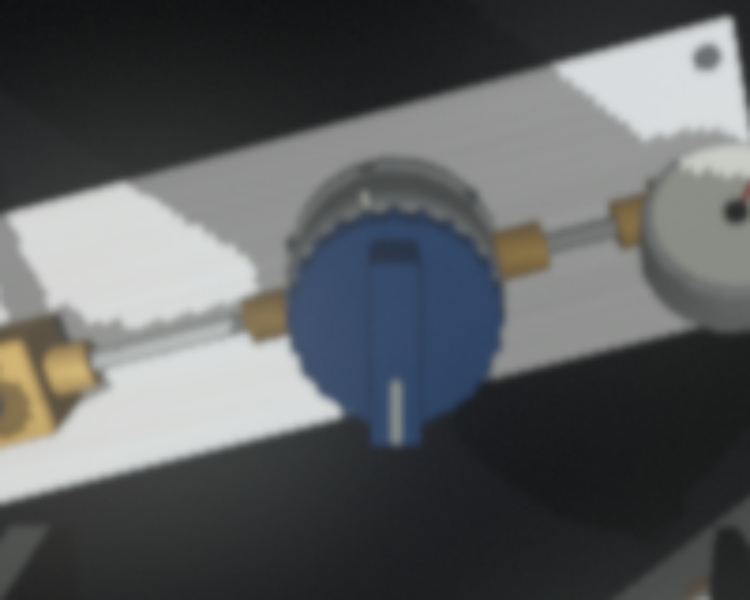

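The bar now points at −26.9° with the white line towards the bottom of the picture, so it turned 82.2° and sits on the stop. The fifth click should be at about +45°. I'll regrip and turn back 72°.

Request:
play_rows(targets=[{"grip": 0, "linear": [0, 0, -4], "delta_rot": [0, 0, 0.01]}, {"grip": 0, "linear": [0, 0, -7], "delta_rot": [0, 0, 0.01]}, {"grip": 0, "linear": [0, 0, -9.5], "delta_rot": [0, 0, 0.01]}, {"grip": 0, "linear": [0, 0, -10.9], "delta_rot": [0, 0, 0.01]}, {"grip": 120, "linear": [0, 0, -10.9], "delta_rot": [0, 0, 0.01]}, {"grip": 190, "linear": [0, 0, -10.9], "delta_rot": [0, 0, 0.01]}, {"grip": 255, "linear": [0, 0, -10.9], "delta_rot": [0, 0, 0.01]}, {"grip": 255, "linear": [0, 0, -10.9], "delta_rot": [0, 0, 0.01]}, {"grip": 255, "linear": [0, 0, -10.9], "delta_rot": [0, 0, 0.01]}, {"grip": 255, "linear": [0, 0, -10.9], "delta_rot": [0, 0, 0.01]}], force=20)

```text
time: 13.4
ee_pos: [0.5682, 0.2572, 0.0843]
tcp_rot: [179.9, 0.1, 153.4]
wrist_force: [-0.1, -0.9, 4.5]
opening: 0.0114
grasp_force: 25.0
```

```bash
python3 s.py
```

```text
13.4 [0.5682 0.2572 0.0843] [179.9343   0.057  153.3682] 50.98377406817199 0.02702496713027358 [-0.1204 -0.9318  4.5056] [-0.1372  0.138   0.0301] 0.011353343304372428 25.02200961112976
```

Request:
play_rows(targets=[{"grip": 255, "linear": [0, 0, 0], "delta_rot": [0, 0, 0.07]}, {"grip": 255, "linear": [0, 0, 0], "delta_rot": [0, 0, 0.14]}, {"grip": 255, "linear": [0, 0, 0], "delta_rot": [0, 0, 0.21]}, {"grip": 255, "linear": [0, 0, 0], "delta_rot": [0, 0, 0.28]}, {"grip": 255, "linear": [0, 0, 0], "delta_rot": [0, 0, 0.35]}, {"grip": 255, "linear": [0, 0, 0], "delta_rot": [0, 0, 0.42]}, {"grip": 255, "linear": [0, 0, 0], "delta_rot": [0, 0, 0.49]}, {"grip": 255, "linear": [0, 0, 0], "delta_rot": [0, 0, 0.56]}, {"grip": 255, "linear": [0, 0, 0], "delta_rot": [0, 0, 0.63]}, {"grip": 255, "linear": [0, 0, 0], "delta_rot": [0, 0, 0.63]}])

```text
time: 14.4
ee_pos: [0.5682, 0.2572, 0.0843]
tcp_rot: [180.0, 0.1, -170.5]
wrist_force: [-0.8, -1.2, 5.9]
opening: 0.0112
grasp_force: 25.2
```

Request:
play_rows(targets=[{"grip": 255, "linear": [0, 0, 0], "delta_rot": [0, 0, 0.07]}, {"grip": 255, "linear": [0, 0, 0], "delta_rot": [0, 0, 0.14]}, {"grip": 255, "linear": [0, 0, 0], "delta_rot": [0, 0, 0.21]}, {"grip": 255, "linear": [0, 0, 0], "delta_rot": [0, 0, 0.28]}, {"grip": 255, "linear": [0, 0, 0], "delta_rot": [0, 0, 0.35]}, {"grip": 255, "linear": [0, 0, 0], "delta_rot": [0, 0, 0.42]}, {"grip": 255, "linear": [0, 0, 0], "delta_rot": [0, 0, 0.49]}, {"grip": 255, "linear": [0, 0, 0], "delta_rot": [0, 0, 0.56]}, {"grip": 255, "linear": [0, 0, 0], "delta_rot": [0, 0, 0.62]}, {"grip": 255, "linear": [0, 0, 0], "delta_rot": [0, 0, 0.62]}])

```text
time: 15.4
ee_pos: [0.5682, 0.2572, 0.0843]
tcp_rot: [-180.0, 0.1, -135.0]
wrist_force: [-0.7, -1.0, 6.0]
opening: 0.0114
grasp_force: 25.2
```

```bash
python3 s.py
```

```text
15.4 [0.5682 0.2572 0.0843] [-179.9702    0.0811 -134.9581] -20.690344913651966 -0.6437531299889088 [-0.6614 -1.012   6.0445] [-0.1104  0.1757  0.1181] 0.011363237361624635 25.175991654396057
```

Request:
play_rows(targets=[{"grip": 100, "linear": [0, 0, 0], "delta_rot": [0, 0, 0]}, {"grip": 0, "linear": [0, 0, 0], "delta_rot": [0, 0, 0]}, {"grip": 0, "linear": [0, 0, 0], "delta_rot": [0, 0, 0]}, {"grip": 0, "linear": [0, 0, 0], "delta_rot": [0, 0, 0]}, {"grip": 0, "linear": [0, 0, 0], "delta_rot": [0, 0, 0]}, {"grip": 0, "linear": [0, 0, 4], "delta_rot": [0, 0, 0]}, {"grip": 0, "linear": [0, 0, 8], "delta_rot": [0, 0, 0]}, {"grip": 0, "linear": [0, 0, 11], "delta_rot": [0, 0, 0]}, {"grip": 0, "linear": [0, 0, 11], "delta_rot": [0, 0, 0]}, {"grip": 0, "linear": [0, 0, 11], "delta_rot": [0, 0, 0]}])

```text
time: 16.4
ee_pos: [0.5681, 0.2572, 0.1937]
tcp_rot: [-180.0, 0.1, -135.0]
wrist_force: [0.5, 0.2, -0.4]
opening: 0.0854
grasp_force: 0.0
```

```bash
python3 knob.py; python3 - <<'E'
from knob import *
p=bot.camera("wrist"); print(bar(p))
i=cv2.resize(p["color"][100:260,150:350,::-1],(750,600));cv2.imwrite("pics/five.png",i)
E
```

```text
16.4 [0.5681 0.2572 0.1937] [-179.9755    0.0641 -135.0149] [ 24.3548  14.6344  16.8902  92.1871  -0.0004 -20.6303] [ 0.4547  0.2107 -0.3654] [ 0.0187 -0.0244 -0.0088]
(704, ((567.5199584960938, 257.5196228027344), (43.63777160644531, 11.948308944702148), 46.876468658447266), np.float64(0.10242495853796174))
makeup_grip 0.62 [255.0, 188.9] [0.5673 0.2579 0.091 ]
knob_skirt 0.75 [255.6, 183.8] [0.5678 0.2593 0.07  ]
(710, ((567.5429077148438, 257.5521240234375), (43.633705139160156, 11.979000091552734), 46.79426193237305), np.float64(0.10246535143237294))
```

View pics/five.png

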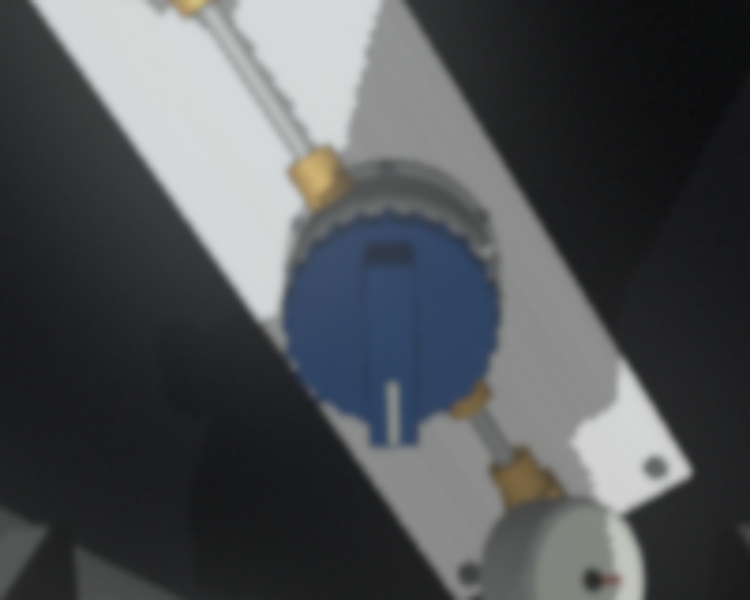

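The bar settled at 46.8° after being let go at 45.0°, about 73° from the stop. The start angle of 55.3° doesn't fit that click spacing, so I'll nudge the knob +5° and let go to see whether it comes back to the same notch.

Request:
play_rows(targets=[{"grip": 0, "linear": [0, 0, -4], "delta_rot": [0, 0, 0.03]}, {"grip": 0, "linear": [0, 0, -7], "delta_rot": [0, 0, 0.03]}, {"grip": 0, "linear": [0, 0, -9.5], "delta_rot": [0, 0, 0.03]}, {"grip": 0, "linear": [0, 0, -11.1], "delta_rot": [0, 0, 0.03]}, {"grip": 120, "linear": [0, 0, -11.1], "delta_rot": [0, 0, 0.03]}, {"grip": 190, "linear": [0, 0, -11.1], "delta_rot": [0, 0, 0.03]}, {"grip": 255, "linear": [0, 0, -11.1], "delta_rot": [0, 0, 0.03]}, {"grip": 255, "linear": [0, 0, -11.1], "delta_rot": [0, 0, 0.03]}, {"grip": 255, "linear": [0, 0, -11.1], "delta_rot": [0, 0, 0.03]}, {"grip": 255, "linear": [0, 0, -11.1], "delta_rot": [0, 0, 0.03]}], force=20)

```text
time: 17.6
ee_pos: [0.5683, 0.2572, 0.0832]
tcp_rot: [-180.0, 0.1, -133.3]
wrist_force: [-0.1, -0.6, 4.3]
opening: 0.0114
grasp_force: 25.4
```

```bash
python3 s.py
```

```text
17.6 [0.5683 0.2572 0.0832] [-179.9629    0.0756 -133.2932] -22.35510828912807 0.025299641420133412 [-0.0631 -0.6063  4.3348] [-0.0411  0.1061 -0.0087] 0.011421486877174791 25.42694002389908
```

Request:
play_rows(targets=[{"grip": 255, "linear": [0, 0, 0], "delta_rot": [0, 0, 0.03]}, {"grip": 255, "linear": [0, 0, 0], "delta_rot": [0, 0, 0.06]}, {"grip": 255, "linear": [0, 0, 0], "delta_rot": [0, 0, 0.08]}, {"grip": 255, "linear": [0, 0, 0], "delta_rot": [0, 0, 0.08]}, {"grip": 255, "linear": [0, 0, 0], "delta_rot": [0, 0, 0.08]}])

```text
time: 18.1
ee_pos: [0.5682, 0.2572, 0.0832]
tcp_rot: [-180.0, 0.1, -128.7]
wrist_force: [-0.3, -0.4, 6.5]
opening: 0.0113
grasp_force: 25.7
```

```bash
python3 s.py
```

```text
18.1 [0.5682 0.2572 0.0832] [-179.9581    0.0727 -128.7078] -26.94046598100558 -0.03724473877809942 [-0.308  -0.4022  6.4652] [-0.0944  0.0316 -0.0373] 0.011303377750576845 25.70090353488922
```

Request:
play_rows(targets=[{"grip": 100, "linear": [0, 0, 0], "delta_rot": [0, 0, 0]}, {"grip": 0, "linear": [0, 0, 0], "delta_rot": [0, 0, 0]}, {"grip": 0, "linear": [0, 0, 0], "delta_rot": [0, 0, 0]}, {"grip": 0, "linear": [0, 0, 0], "delta_rot": [0, 0, 0]}, {"grip": 0, "linear": [0, 0, 4], "delta_rot": [0, 0, 0]}, {"grip": 0, "linear": [0, 0, 8], "delta_rot": [0, 0, 0]}, {"grip": 0, "linear": [0, 0, 11], "delta_rot": [0, 0, 0]}, {"grip": 0, "linear": [0, 0, 11], "delta_rot": [0, 0, 0]}, {"grip": 0, "linear": [0, 0, 11], "delta_rot": [0, 0, 0]}])

```text
time: 19.0
ee_pos: [0.5681, 0.2572, 0.1926]
tcp_rot: [-180.0, 0.1, -128.7]
wrist_force: [-0.6, -0.0, -0.1]
opening: 0.0855
grasp_force: 0.0
```

```bash
python3 knob.py
```

```text
19.0 [0.5681 0.2572 0.1926] [-179.9731    0.0557 -128.7062] [ 24.355   14.6233  16.7598  92.0747   0.0013 -26.9388] [-0.5994 -0.0237 -0.1374] [ 0.0331  0.0088 -0.0333]
(710, ((567.6087036132812, 257.56640625), (43.9107666015625, 11.96314525604248), 47.0184440612793), np.float64(0.10247602807065095))
makeup_grip 0.9 [252.7, 186.3] [0.5671 0.2544 0.091 ]
knob_skirt 0.56 [255.7, 183.9] [0.5674 0.2591 0.07  ]
```

It came back from 51.3° to 47.0°, so the notch is real. At about 73° from the stop it can only be the fifth, since the fourth is at 57° and the sixth at 87°. The lever comes next: I'll push it with closed fingers along its arc.

Request:
play_rows(targets=[{"grip": 150, "linear": [-3, -2.5, 0], "delta_rot": [0, 0, -0.14]}, {"grip": 255, "linear": [-6, -5, 0], "delta_rot": [0, 0, -0.28]}, {"grip": 255, "linear": [-8.7, -7.5, 0], "delta_rot": [0, 0, -0.42]}, {"grip": 255, "linear": [-8.7, -7.5, -1], "delta_rot": [0, 0, -0.56]}, {"grip": 255, "linear": [-8.7, -7.5, -2], "delta_rot": [0, 0, -0.7]}, {"grip": 255, "linear": [-8.7, -7.5, -3], "delta_rot": [0, 0, -0.84]}, {"grip": 255, "linear": [-8.7, -7.5, -4], "delta_rot": [0, 0, -1.0]}, {"grip": 255, "linear": [-8.7, -7.5, -4], "delta_rot": [0, 0, -1.0]}, {"grip": 255, "linear": [-8.7, -7.5, -4], "delta_rot": [0, 0, -1.0]}])

```text
time: 20.05
ee_pos: [0.4804, 0.1819, 0.1517]
tcp_rot: [-180.0, -0.1, 174.2]
wrist_force: [0.2, 0.4, 0.7]
opening: -0.0003
grasp_force: 0.0
```

```bash
python3 s.py; python3 - <<'E'
from knob import *
p=bot.camera("wrist"); cv2.imwrite("pics/lev.png",p["color"][:,:,::-1]); print("bar",bar(p))
for n in("lever_axis","lever_grip"):
    for r in bot.pinpoint(p,n)[:1]: print(n,r["conf"],r["pixel"],at_z(p,r["pixel"],.074))
A=np.array([.5422,.1406])
u=lambda f:np.array([np.cos(f),np.sin(f)])
P=lambda f:A+.067*u(f)+.0215*u(f-np.pi/2)
for f in range(174,262,7): print(f,(P(np.radians(f))-bot.get_obs()["ee_pos"][:2])*100,"rot",np.radians(f-174))
E
```

```text
20.05 [0.4804 0.1819 0.1517] [-179.9644   -0.0708  174.2131] 26.520561744622977 0.46225838363170624 [0.2148 0.3607 0.7047] [-0.0344 -0.028  -0.0199] -0.00025447347447565886 0.0
bar (0, None, np.float64(nan))
lever_axis 0.87 [213.9, 271.3] [0.5434 0.1406 0.074 ]
lever_grip 0.8 [210.3, 198.4] [0.4763 0.1473 0.074 ]
174 [-0.3169 -1.3103] rot 0.0
181 [-0.6149 -2.1161] rot 0.12217304763960307
188 [-0.8124 -2.9522] rot 0.24434609527920614
195 [-0.9065 -3.8062] rot 0.3665191429188092
202 [-0.8959 -4.6652] rot 0.4886921905584123
209 [-0.7807 -5.5166] rot 0.6108652381980153
216 [-0.5625 -6.3476] rot 0.7330382858376184
223 [-0.2447 -7.1458] rot 0.8552113334772214
230 [ 0.168  -7.8993] rot 0.9773843811168246
237 [ 0.6694 -8.5969] rot 1.0995574287564276
244 [ 1.2521 -9.2282] rot 1.2217304763960306
251 [ 1.9075 -9.7838] rot 1.3439035240356338
258 [  2.6256 -10.2554] rot 1.4660765716752369
  return _methods._mean(a, axis=axis, dtype=dtype,
  ret = ret.dtype.type(ret / rcount)
```

View pics/lev.png

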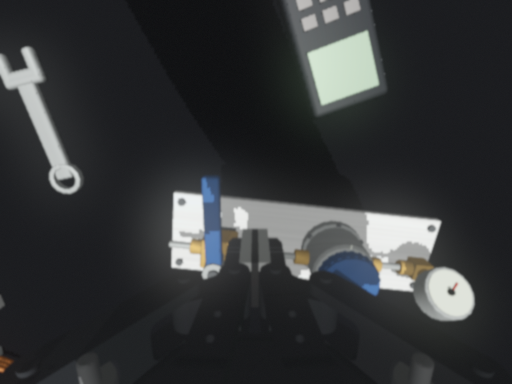

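The shut fingers are at px (255,245), clear to the right of the lever at px (211,215), and the axis agrees to about 1 mm. I'll descend, then sweep.

Request:
play_rows(targets=[{"grip": 255, "linear": [0, 0, -3], "delta_rot": [0, 0, 0]}, {"grip": 255, "linear": [0, 0, -6], "delta_rot": [0, 0, 0]}, {"grip": 255, "linear": [0, 0, -8.5], "delta_rot": [0, 0, 0]}, {"grip": 255, "linear": [0, 0, -9.4], "delta_rot": [0, 0, 0]}, {"grip": 255, "linear": [0, 0, -9.4], "delta_rot": [0, 0, 0]}, {"grip": 255, "linear": [-0.3, -1.3, -9.4], "delta_rot": [0, 0, 0]}, {"grip": 255, "linear": [-0.3, -1.3, -9.4], "delta_rot": [0, 0, 0]}])

```text
time: 20.9
ee_pos: [0.4783, 0.1681, 0.0599]
tcp_rot: [180.0, 0.1, 174.0]
wrist_force: [0.9, -0.1, -1.1]
opening: 0.0003
grasp_force: 0.0
```

```bash
python3 s.py
```

```text
20.9 [0.4783 0.1681 0.0599] [179.976    0.1017 173.9761] 25.39911126519391 -0.26968988589942455 [ 0.9302 -0.1068 -1.1019] [ 0.0219 -0.0489  0.0051] 0.0003074801269515856 0.0
```

Request:
play_rows(targets=[{"grip": 255, "linear": [-0.3, -0.8, 0], "delta_rot": [0, 0, 0.122]}, {"grip": 255, "linear": [-0.5, -1.65, 0], "delta_rot": [0, 0, 0.244]}, {"grip": 255, "linear": [-0.6, -2.5, 0], "delta_rot": [0, 0, 0.367]}, {"grip": 255, "linear": [-0.6, -3.35, 0], "delta_rot": [0, 0, 0.489]}, {"grip": 255, "linear": [-0.45, -4.2, 0], "delta_rot": [0, 0, 0.611]}, {"grip": 255, "linear": [-0.25, -5.05, 0], "delta_rot": [0, 0, 0.733]}])

```text
time: 21.5
ee_pos: [0.4757, 0.1184, 0.0597]
tcp_rot: [180.0, 0.1, -143.7]
wrist_force: [-0.1, 2.7, 0.8]
opening: -0.0
grasp_force: 1.2
```

```bash
python3 s.py
```

```text
21.5 [0.4757 0.1184 0.0597] [ 179.9924    0.1084 -143.7093] -22.338833978872888 2.3113366216421127 [-0.1004  2.7297  0.8366] [0.5446 0.0986 0.0502] -1.1603095855835118e-05 1.2462367862462997
```

Request:
play_rows(targets=[{"grip": 255, "linear": [0.3, -0.8, 0], "delta_rot": [0, 0, 0.122]}, {"grip": 255, "linear": [0.7, -1.55, 0], "delta_rot": [0, 0, 0.244]}, {"grip": 255, "linear": [1.2, -2.25, 0], "delta_rot": [0, 0, 0.367]}, {"grip": 255, "linear": [1.8, -2.9, 0], "delta_rot": [0, 0, 0.489]}, {"grip": 255, "linear": [2.45, -3.45, 0], "delta_rot": [0, 0, 0.611]}, {"grip": 255, "linear": [2.8, -3.7, 0], "delta_rot": [0, 0, 0.672]}, {"grip": 255, "linear": [2.8, -3.7, 0], "delta_rot": [0, 0, 0.672]}])

```text
time: 22.2
ee_pos: [0.5041, 0.0811, 0.0594]
tcp_rot: [-179.9, 0.0, -105.5]
wrist_force: [1.0, 0.2, 0.4]
opening: 0.0001
grasp_force: 0.0
```

```bash
python3 s.py; python3 - <<'E'
from knob import *
A=np.array([.5428,.1406])
p=bot.camera("wrist")
for n in("lever_grip",):
    for r in bot.pinpoint(p,n)[:1]: print(n,r["conf"],r["pixel"],at_z(p,r["pixel"],.074))
p=bot.camera("top");
for r in bot.pinpoint(p,"lever_grip")[:1]: print("top",r["conf"],r["pixel"],at_z(p,r["pixel"],.074))
E
```

```text
22.2 [0.5041 0.0811 0.0594] [-179.916     0.0395 -105.4959] -65.35995016316774 -1.0816846042871475 [1.0023 0.2495 0.3607] [-0.0061 -0.0185 -0.0017] 9.138307061622638e-05 0.0
lever_grip 0.93 [211.4, 257.1] [0.5243 0.0756 0.074 ]
```

Lever at about 1.5 rad. One small extra push for margin, then I'll retreat.

Request:
play_rows(targets=[{"grip": 255, "linear": [0.12, -0.02, 0], "delta_rot": [0, 0, 0.02]}, {"grip": 255, "linear": [0.25, -0.05, 0], "delta_rot": [0, 0, 0.04]}, {"grip": 255, "linear": [0.25, -0.05, 0], "delta_rot": [0, 0, 0.04]}, {"grip": 255, "linear": [-2, 0.5, 0], "delta_rot": [0, 0, 0.04]}, {"grip": 255, "linear": [-3, 0.5, 0], "delta_rot": [0, 0, 0.04]}, {"grip": 255, "linear": [-3, 0.5, 4], "delta_rot": [0, 0, 0.04]}, {"grip": 255, "linear": [-4, 0.5, 8], "delta_rot": [0, 0, 0.04]}, {"grip": 255, "linear": [-5, 2, 12], "delta_rot": [0, 0, 0.04]}, {"grip": 255, "linear": [-5, 4, 16], "delta_rot": [0, 0, 0.04]}, {"grip": 255, "linear": [-5, 4, 18], "delta_rot": [0, 0, 0.04]}])

```text
time: 23.4
ee_pos: [0.4539, 0.123, 0.2421]
tcp_rot: [-179.8, 0.2, -103.1]
wrist_force: [-0.3, -0.3, 0.4]
opening: -0.0
grasp_force: 0.0
```

```bash
python3 s.py; python3 - <<'E'
from knob import *
for c in("wrist","top"):
    p=bot.camera(c); print(c,bar(p)); cv2.imwrite(f"pics/end_{c}.png",p["color"][:,:,::-1])
    for n in("lever_axis","lever_grip"):
        for r in bot.pinpoint(p,n)[:1]: print(n,r["conf"],r["pixel"],at_z(p,r["pixel"],.074))
E
```

```text
23.4 [0.4539 0.123  0.2421] [-179.7597    0.1534 -103.1299] -61.71457005300962 0.5214442312717438 [-0.2753 -0.2896  0.3557] [-0.0361  0.002   0.0123] -3.694645270724955e-05 0.0
wrist (0, None, np.float64(nan))
lever_axis 0.8 [179.7, 204.9] [0.547  0.1423 0.074 ]
lever_grip 0.69 [176.9, 144.1] [0.5289 0.0749 0.074 ]
top (0, None, np.float64(nan))
lever_axis 0.63 [206.0, 194.5] [0.5418 0.1305 0.074 ]
lever_grip 0.59 [229.8, 199.3] [0.5296 0.0668 0.074 ]
  return _methods._mean(a, axis=axis, dtype=dtype,
  ret = ret.dtype.type(ret / rcount)
```

View pics/end_wrist.png

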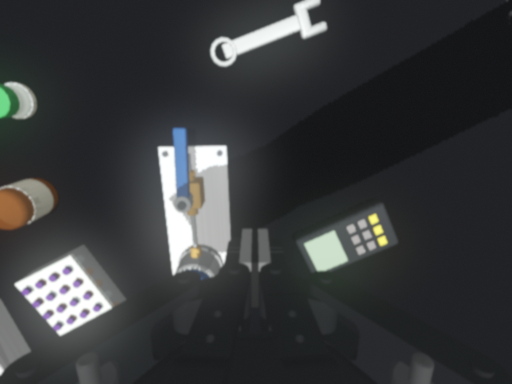

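The lever lies in line with the pipe: px (180,150) to (182,203), parallel to the plate. The knob hasn't been touched since the check, so I'm handing in.

```bash
python3 -c "
from workcell import bot
print(bot.job_done())"
```

```text
the job is handed in; nothing more can be done
None
```

I handed the job in with the blue knob resting in the fifth click back from its stop, the blue lever fully open and nothing being touched, but the wrist read about 0.50 N m for a moment at the stop, so the 0.45 N m limit may have been exceeded; no verdict was shown.

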